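Seat the balance pan and tare

ROBOT

A 6-joint arm with a two-finger parallel gripper is mounted at the origin on the work surface. World frame = base frame: x ahead of the robot, y to its left, z up, the work surface at z = 0. Lengths are in m, angles in rad, forces in N, time in s.
With the tool pointing down it reaches from about 0.375 to 0.9 m from the base axis. Payload 3.1 kg.
Tool frame: the origin (TCP) lies midway between the tips of the shut fingers; the grasp point (between the pads) lies 19 mm behind it (pinch_z is the distance from the TCP to the grasp point, in m); y points along the fingers, z is the direction in which the jaws open and shut, and the axes are right-handed (so a half turn about y gives the same grasp; the last joint's range is limited). The gripper opens to 87 mm and grips with 3 to 60 N. Pads are 19 mm wide; open, the fingers measure 117 mm over their backs; the gripper's body (75 mm by 190 mm) begins 51 mm behind the grasp point.
Start: joints at [-1.381, 0.527, 1.433, -0, 1.181, -0.178], TCP at [0.225, -0.583, 0.223] pointing down, gripper open.
Joint ranges: [-3.08, 3.08], [-0.75, 2.2], [0.22, 2.44], [-1.43, 4.57], [0, 2.65], [-2.85, 2.85]. Speed limits (rad/s): [2.79, 2.79, 3.14, 3.14, 3.14, 3.14].

INTERFACE

Orientations are given as a unit quaternion [x, y, z, w].
In Python, from rig import * gives the robot as it stands.
- The arm moves only by the tool drive_tool, never from a script. Its argument "plan" is a list of rows, each a list of 7 numbers: the shift along the tool's x, y, z in mm, then the turn, a rotation vector about the tool's x, y, z in degrees, then the finger opening in mm, from 0 to 87. A call has 1 to 10 rows; each row is the pose to reach, as a shift and turn from the pose commanded when the call began, along the tool's axes at that moment; what a row does not reach only later rows make up. A row lasts 1/10 s, in which the tool goes at most 50 mm and 8.59 degrees, less where a joint would pass 70% of its speed; a pose out of reach is approached as far as the arm can. A call with a gripper value outside its range is refused whole. The fingers move at their own pace and stop on an object; "newtons" is the grip in N (left out, the last holds). Time passes only in rows, so rows that repeat a pose let the fingers close. It gives the time, the measured TCP pose, the force and the opening at its end, in the units of the state.
- get_obs(): the state, without advancing time (a new reading comes with each control period).
- camera(name): name is "scene" or "top" or "wrist"; returns the picture (420x560x3 uint8, blue, green, red); there is no depth.
- get_calibration(name): a dict with "fx", "fy", "cx", "cy" (pixels), "origin" and "rotation" of the camera in the world; the wrist camera has in their place "tool_from_camera" (4x4, takes a point from camera to tool coordinates, whose origin is the TCP and whose axes are the tool frame's). Camera axes: x right, y down, z forward; pixel columns grow to the right and rows downward; lengths in m; the calibration is good to about 2 mm. A picture is of the moment at which its call begins: read the wrist's pose just before it. get_calibration takes no time and is no camera call.
- hand_in(): hands the job in, once; it reports no verdict.
Trained networks look in the newest picture that a camera, given by its name, has taken for a name from the list of things; names that differ only in an ending like _2 or _b are one class to them, and where a whole thing is asked for, a point or a joint stands for the part that bears it (a point fixed in the world has none). Each returns a list of dicts, best first, with "conf" (0 to 1); they miss things now and then, are a little off and sometimes report something else, mostly with a low value. They report only what shows in the picture. A call takes as long as a camera call.
- spot_in(camera, target): "location" ([column, row] in pixels, amid what is visible of it).
- mark_of(camera, target): "location" ([column, row] in pixels: a listed point, or the origin of a listed thing).
The state is a dict: "time": time; "q": joint angles; "joint_velocities": joint speeds; "joint_torque": joint torques, N m; "position": TCP position; "tool_rot": TCP orientation; "ft_force": force on the tool from outside, world axes, zero at the start; "moment": the same for the moment, N m; "grip_width": finger opening in m.
Only numpy, scipy, OpenCV 4.12 (cv2) and the standard library are available. Lean on these libraries where they do the work, as an engineer would, in place of code of your own. Each camera call takes 0.05 s, during which the arm holds its last target. There are 200 camera calls.

TASK

The balance's round steel pan has slid out and lies loose on the deck. With the fingertips, without picking it up, push the pan across the deck until it drops flat into its round recess; then press the blue tare key all the way down and let it come up again. Leave the red power key, the brass weight, the wash bottle, the jar and the beaker alone.

Things in the scene. Friction and masses are not known exactly. Their poses are not given: they have to be found in the camera images.
- balance: Cream laboratory balance, fixed to the table, 280 mm (x) by 270 mm (y). Origin: centre of its underside, on the table; z up, x towards its rear, y to its left as seen by the robot. The rear part is the flat dark grey deck, 60 mm above the origin, from x = -65 to +125 mm and y = -135 to +135 mm. The front part, x = -155 to -65 mm, is a lower console, 42 mm high, with a display between two round keys.
- recess (a point): Centre of the floor of the round recess in the deck, at x = +30, y = 0, z = +54 mm in the balance's frame. The recess is 74 mm in diameter and 6 mm deep (its rim is level with the deck), with upright walls and a cream floor; same axes as the balance.
- pan: Loose round steel disc, 70 mm in diameter, 8 mm thick, edges bevelled about 1 mm, 0.14 to 0.26 kg. Origin: centre of its underside; z up. It starts flat on the deck, to the left or to the right of the recess (its centre 80 to 100 mm from the recess's); no wall surrounds the deck. It stays level until its centre is about 12 mm from the recess's, then dips its leading edge, meets the far wall and drops; seated, its top stands 2 mm above the deck.
- tare_top (a point): Centre of the top of the blue tare key, a round spring key of 28 mm diameter in a grey collar of 44 mm, on the console 110 mm left of the red key (balance y = +55 mm, x = -110 mm). Its top stands 60 mm above the table, 6 mm above the collar; this point moves down with the key.
- tare (a joint): Travel of the blue tare key: 0 up, 0.006 m fully down. It goes straight down, starts to move at 1.5 N, is fully down at 5 N and springs back.
- power_top (a point): Centre of the top of the red power key, same size and kind, at balance y = -55 mm, x = -110 mm. Not to be pressed.
- power (a joint): Travel of the red power key: 0 up, 0.006 m fully down.
- weight: Brass knobbed calibration weight, 26 mm in diameter, 42 mm tall, loose, standing upright on the deck on the other side of the recess from the pan. Origin: centre of its underside.
- wash_bottle: White wash bottle with red cap and a thin spout, 66 mm in diameter, 200 mm tall with its spout, loose on the table well to the left of the balance. Origin: centre of its underside.
- jar: White jar with blue lid, 70 mm in diameter, 85 mm tall, loose on the table to the right of the balance. Origin: centre of its underside.
- beaker: Small glass beaker, 60 mm in diameter, 75 mm tall, loose on the table to the right of the balance, nearer the robot than the jar. Origin: centre of its underside.

How it is judged:
By the outcome, as a careful person would: the job done as asked, in the order asked, and still so for the second after the job is handed in, with the robot touching nothing.
It also fails if it takes over 61 s, if anything falls off the work surface, if the arm or the gripper's body presses on something with over 40 N, if the wrist force passes 120 N, or if a joint passes its speed limit or range.

## Working session

There is one attempt and no reset: what is moved stays moved. The work goes in short steps, Python scripts to look and compute and a tool call to move; the robot and the scene stay as the last step left them, time stands still between calls to the robot, and variables do not carry over. Pictures are saved under pics/ and viewed, about 8 in all and at most 12, crops included, and the job is handed in when it is done.

Besides the shell and the picture viewer there is one more tool, called after "Call:" as name([rows], argument=value, ...), one row to a line, values as JSON. drive_tool: Moves the arm, as the interface text tells. Its arguments: {"type":"object","properties":{"plan":{"type":"array","items":{"type":"array","items":{"type":"number"}}},"newtons":{"type":"number"}},"required":["plan"]}

```bash
mkdir -p pics; cat > h.py <<'E'
from rig import *
import numpy as np, cv2
from scipy.spatial.transform import Rotation as R
def cal(n):
    c=get_calibration(n)
    if 'origin' in c: return c,np.array(c['origin']),np.array(c['rotation'])
    o=get_obs(); T=np.array(c['tool_from_camera']); r=R.from_quat(o['tool_rot']).as_matrix()
    return c,np.array(o['position'])+r@T[:3,3],r@T[:3,:3]
def at_z(n,px,z):
    c,o,r=cal(n); d=r@np.array([(px[0]-c['cx'])/c['fx'],(px[1]-c['cy'])/c['fy'],1]); return o+d*(z-o[2])/d[2]
E
python3 - <<'E'
from h import *
o=get_obs();print(o['time'],o['position'],o['tool_rot'],R.from_quat(o['tool_rot']).as_matrix().round(3))
for n in ['top','scene']:
    im=camera(n);cv2.imwrite(f'pics/{n}0.png',im)
    for t,z in [('balance',0),('recess',.054),('pan',.060),('tare_top',.06),('power_top',.06),('weight',.06),('wash_bottle',0),('jar',0),('beaker',0)]:
        for m in mark_of(n,t)[:1]: print(n,t,m['location'],round(m['conf'],2),at_z(n,m['location'],z).round(4))
print(get_obs()['time'])
E
```

```text
0.0 [ 0.22461734 -0.5824733   0.22158027] [-0.12930131  0.69593731 -0.69443107  0.1292978 ] [[-0.933 -0.     0.36 ]
 [-0.36   0.002 -0.933]
 [-0.    -1.    -0.002]]Traceback (most recent call last):
  File "<stdin>", line 6, in <module>
  File "h.py", line 10, in at_z
    c,o,r=cal(n); d=r@np.array([(px[0]-c['cx'])/c['fx'],(px[1]-c['cy'])/c['fy'],1]); return o+d*(z-o[2])/d[2]
                    ~^~~~~~~~~~~~~~~~~~~~~~~~~~~~~~~~~~~~~~~~~~~~~~~~~~~~~~~~~~~~~~
ValueError: matmul: Input operand 1 has a mismatch in its core dimension 0, with gufunc signature (n?,k),(k,m?)->(n?,m?) (size 3 is different from 4)
```

View pics/top0.png

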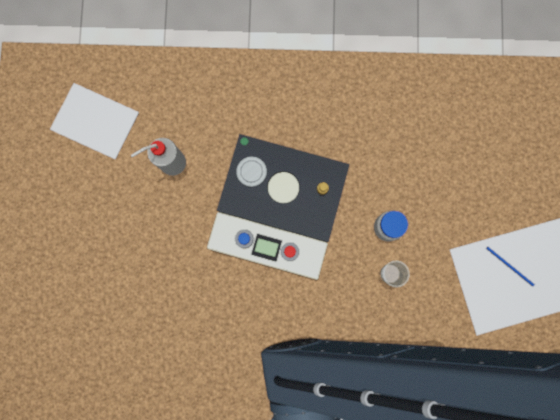

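The top picture shows the pan left of the recess at (251,171), the recess at (284,187), the weight at (323,187), the blue key at (244,239) and the red key at (290,252). The camera "rotation" is a quaternion, so I'll fix the helper.

```bash
sed -i "s/np.array(c\['rotation'\])/R.from_quat(c['rotation']).as_matrix()/" h.py
python3 - <<'E'
from h import *
for n in ['top','scene']:
    im=camera(n);cv2.imwrite(f'pics/{n}1.png',im)
    for t,z in [('balance',0),('recess',.054),('pan',.060),('tare_top',.06),('power_top',.06),('weight',.06),('wash_bottle',0),('jar',0),('beaker',0)]:
        for m in mark_of(n,t)[:1]: print(n,t,np.round(m['location'],1),round(m['conf'],2),at_z(n,m['location'],z).round(4))
print(get_obs()['time'])
E
```

```text
top balance [280.4 200. ] 0.79 [0.5639 0.0833 0.    ]
top recess [284.  186.2] 0.77 [0.5896 0.075  0.054 ]
top pan [251.7 172.8] 0.57 [0.6182 0.1513 0.06  ]
top tare_top [240.7 237.2] 0.7 [0.4672 0.1713 0.06  ]
top power_top [287.  252.1] 0.6 [0.4359 0.0638 0.06  ]
top weight [321.1 186.7] 0.58 [ 0.5899 -0.0114  0.06  ]
top wash_bottle [171.8 161.5] 0.98 [0.6519 0.3525 0.    ]
top jar [387.1 230.3] 0.88 [ 0.4972 -0.1768  0.    ]
top beaker [392.1 275. ] 0.86 [ 0.3902 -0.1894  0.    ]
scene balance [293.3 237.4] 0.59 [0.5626 0.0861 0.    ]
scene recess [296.1 227.6] 0.75 [0.5894 0.071  0.054 ]
scene pan [325.6 219.7] 0.72 [0.6176 0.1469 0.06  ]
scene tare_top [292.9 191.7] 0.38 [0.4571 0.1746 0.06  ]
scene power_top [256.9 203.5] 0.65 [0.4427 0.0569 0.06  ]
scene weight [269.6 237.5] 0.75 [ 0.5857 -0.0107  0.06  ]
scene wash_bottle [380.5 217.1] 0.89 [0.649  0.3428 0.    ]
scene jar [197.5 269.5] 0.91 [ 0.513  -0.1736  0.    ]
scene beaker [168.7 249.5] 0.87 [ 0.3993 -0.1929  0.    ]
1.1
```

View pics/scene1.png

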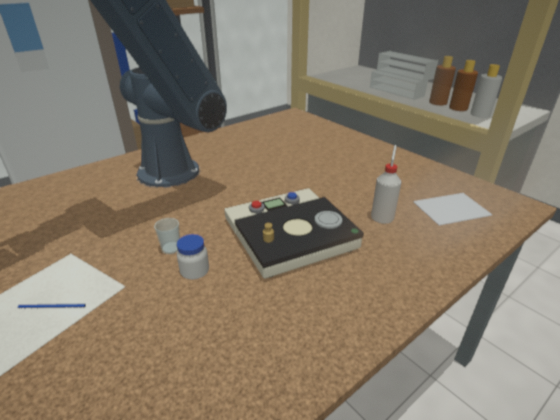

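The scene view agrees: the pan lies to the left, the weight to the right, and the balance yaw is about -17°. I'll approach in two calls, with a closer look at the end.

Call:
drive_tool([
  [-20,-10,-17,0,0,0,40],
  [-55,-20,-47,0,0,0,40],
  [-90,-30,-77,0,0,0,40],
  [-125,-40,-107,0,0,0,40],
  [-160,-40,-137,0,0,0,40],
  [-195,-40,-167,0,0,0,40],
  [-230,-40,-197,0,0,0,40],
  [-265,-40,-227,0,0,0,40],
  [-300,-40,-257,0,0,0,40],
  [-300,-40,-257,0,0,0,40],
])

```text
time: 2.1
position: [0.4135, -0.2303, 0.2627]
tool_rot: [-0.131, 0.696, -0.694, 0.132]
ft_force: [-0.5, -1.1, -0.3]
grip_width: 0.04
```

Call:
drive_tool([
  [-35,0,-30,0,-6,0,40],
  [-70,0,-60,0,-12,0,40],
  [-105,0,-90,0,-18,0,40],
  [-140,0,-120,0,-24,0,40],
  [-175,0,-150,0,-30,0,40],
  [-210,0,-180,0,-36,0,40],
  [-245,0,-210,0,-42,0,40],
  [-280,0,-240,0,-48,0,40],
  [-303,0,-263,0,-48,0,40],
  [-303,0,-263,0,-48,0,40],
])

```text
time: 3.1
position: [0.6022, 0.1219, 0.2623]
tool_rot: [0.401, -0.582, 0.582, -0.403]
ft_force: [0.8, -0.0, 0.2]
grip_width: 0.0397
```

```bash
cat > look.py <<'E'
from h import *
import sys
k=sys.argv[1]; T={'recess':.054,'pan':.060,'tare_top':.06,'power_top':.06,'weight':.06}
o=get_obs();print(o['time'],o['position'].round(4) if hasattr(o['position'],'round') else o['position'],R.from_quat(o['tool_rot']).as_matrix().round(3).tolist(),np.round(o['ft_force'],1),o['grip_width'])
im=camera('wrist');cv2.imwrite(f'pics/w{k}.png',im)
for t in sys.argv[2:] or T:
    for m in mark_of('wrist',t)[:1]: print(t,np.round(m['location'],1),round(m['conf'],2),at_z('wrist',m['location'],T[t]).round(4))
E
python3 look.py 1
```

```text
3.1 [0.6022 0.1219 0.2623] [[-0.353, 0.002, 0.935], [-0.935, 0.001, -0.353], [-0.002, -1.0, 0.001]] [ 0.8 -0.   0.2] 0.039712313810665346
recess [281.9 219.1] 0.59 [0.5868 0.0731 0.054 ]
pan [285.6 148.3] 0.56 [0.6209 0.1517 0.06  ]
tare_top [155.1 188.4] 0.7 [0.4607 0.1627 0.06  ]
weight [304.1 285.5] 0.61 [ 0.5817 -0.0198  0.06  ]
```

View pics/w1.png

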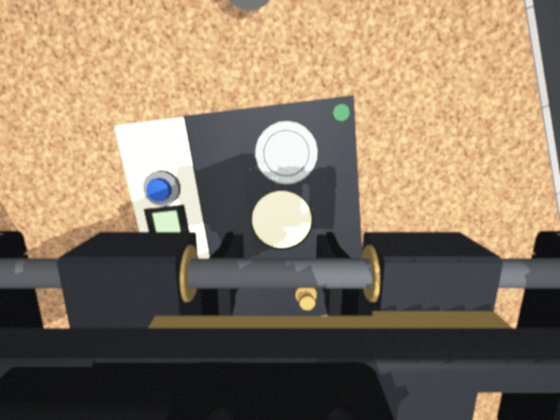

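The wrist view shows the pan at (286,152), the recess at (282,219) and the blue key at (158,189). I'll refine the centres by circle fits.

```bash
cat > fit.py <<'E'
from h import *
import sys
im=cv2.imread(sys.argv[1]); hsv=cv2.cvtColor(im,cv2.COLOR_BGR2HSV)
def blob(m,p,z,n):
    k,l,s,c=cv2.connectedComponentsWithStats(cv2.morphologyEx(m,cv2.MORPH_CLOSE,np.ones((9,9),np.uint8)))
    i=l[p[1],p[0]]; cs=cv2.findContours((l==i).astype(np.uint8),0,1)[0]; h=cv2.convexHull(max(cs,key=len)); e=cv2.fitEllipse(h)
    print(n,np.round(e,1) if 0 else e,at_z('wrist',e[0],z).round(4)); return at_z('wrist',e[0],z)
g=cv2.inRange(im,(105,105,105),(255,255,255))
r=blob(g,(282,219),.06,'recess rim'); p=blob(g,(286,150),.066,'pan')
t=blob(cv2.inRange(hsv,(105,120,60),(130,255,255)),(158,188),.06,'tare')
d=r-p; print('pan->recess',d[:2],np.hypot(*d[:2]),np.degrees(np.arctan2(d[1],d[0])))
v=t-r; print('yaw',np.degrees(np.arctan2(v[1],v[0])-np.arctan2(55,-140)),np.hypot(*v[:2]))
E
python3 fit.py pics/w1.png
```

```text
recess rim ((283.9871520996094, 183.31143188476562), (77.00997924804688, 131.44076538085938), 3.8658363819122314) [0.6049 0.1139 0.06  ]
pan ((283.9871520996094, 183.31143188476562), (77.00997924804688, 131.44076538085938), 3.8658363819122314) [0.6053 0.115  0.066 ]
tare ((158.2910919189453, 189.44569396972656), (21.979585647583008, 23.852420806884766), 94.3182601928711) [0.4638 0.1602 0.06  ]
pan->recess [-0.00033273 -0.00111077] 0.0011595348830074753 -106.67577232188617
yaw 3.2555361956769944 0.14853730791779998
```

```bash
sed -i 's/cv2.morphologyEx(m,cv2.MORPH_CLOSE,np.ones((9,9),np.uint8))/cv2.morphologyEx(m,cv2.MORPH_OPEN,np.ones((3,3),np.uint8))/' fit.py; python3 fit.py pics/w1.png
```

```text
recess rim ((281.37481689453125, 218.96583557128906), (57.85361862182617, 60.07154083251953), 93.04002380371094) [0.5864 0.074  0.06  ]
pan ((285.9944152832031, 151.61773681640625), (64.21509552001953, 64.28125762939453), 35.466217041015625) [0.6203 0.1481 0.066 ]
tare ((158.2910919189453, 189.44569396972656), (21.979585647583008, 23.852420806884766), 94.3182601928711) [0.4638 0.1602 0.06  ]
pan->recess [-0.03386915 -0.07404013] 0.08141904413965093 -114.58139806959325
yaw -13.670849029859188 0.14986097899561548
```

```bash
python3 -c "
from h import *
print(np.array(get_calibration('wrist')['tool_from_camera']).round(3)); print(get_obs()['q'].round(3) if hasattr(get_obs()['q'],'round') else get_obs()['q'])"
```

```text
[[-0.     0.968  0.253 -0.069]
 [-0.    -0.253  0.968 -0.162]
 [ 1.     0.     0.     0.   ]
 [ 0.     0.     0.     1.   ]]
[ 0.011  0.468  1.421 -0.     1.253  0.378]
```

Call:
drive_tool([
  [-30,20,4,0,2,0,40],
  [-60,40,8,0,4,0,40],
  [-83,70,11,0,4,0,40],
  [-83,105,11,0,4,0,40],
  [-83,140,11,0,4,0,40],
  [-83,170,11,0,4,0,40],
  [-83,185,11,0,4,0,40],
  [-83,192,11,0,4,0,40],
  [-83,196,11,0,4,0,40],
  [-83,196,11,0,4,0,40],
])

```text
time: 4.4
position: [0.6412, 0.1922, 0.0675]
tool_rot: [0.38, -0.596, 0.596, -0.381]
ft_force: [0.2, -0.3, -0.3]
grip_width: 0.04
```

```bash
python3 look.py 2 recess pan; python3 -c "
from h import *
o=get_obs(); r=R.from_quat(o['tool_rot']).as_matrix(); p=o['position']
for a in [(.6203,.1481),(.5865,.0735)]: print((r.T@(np.r_[a,p[2]]-p)).round(4))
im=camera('scene')[150:270,230:410]; cv2.imwrite('pics/s2.png',cv2.resize(im,None,fx=4,fy=4,interpolation=2))"
```

```text
4.4 [0.6412 0.1922 0.0675] [[-0.422, 0.002, 0.907], [-0.907, 0.0, -0.422], [-0.001, -1.0, 0.002]] [ 0.2 -0.3 -0.3] 0.04004392185302029
[ 0.0492 -0.0001 -0.0004]
[ 0.1311 -0.0002  0.0004]
```

View pics/s2.png

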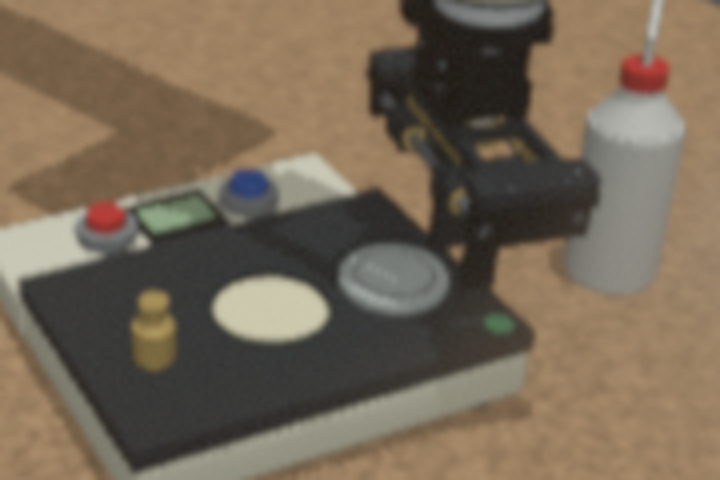

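The scene crop shows the fingers straddling just behind the pan, clear of the bottle, with the recess and weight beyond. I'll lower to 3 mm above the deck and push part of the way.

Call:
drive_tool([
  [0,3,0,0,0,0,40],
  [5,4,0,0,0,0,40],
  [10,4,0,0,0,0,40],
  [18,4,0,0,0,0,40],
  [26,4,0,0,0,0,40],
  [35,4,0,0,0,0,40],
  [45,4,0,0,0,0,40],
  [54,4,0,0,0,0,40],
  [60,4,0,0,0,0,40],
  [62,4,0,0,0,0,40],
])

```text
time: 5.6
position: [0.614, 0.1354, 0.0626]
tool_rot: [-0.38, 0.596, -0.596, 0.38]
ft_force: [0.8, 2.2, 0.3]
grip_width: 0.0401
```

```bash
python3 -c "
from h import *
o=get_obs(); r=R.from_quat(o['tool_rot']).as_matrix(); p=o['position']
print((r.T@(np.r_[.5865,.0735,p[2]]-p)).round(4))
a=camera('top')[120:290,200:360]; b=camera('wrist')
cv2.imwrite('pics/m3.png',np.hstack([cv2.resize(a,(395,420),interpolation=2),cv2.resize(b,(400,420))]))"
```

```text
[0.0677 0.     0.0013]
```

View pics/m3.png

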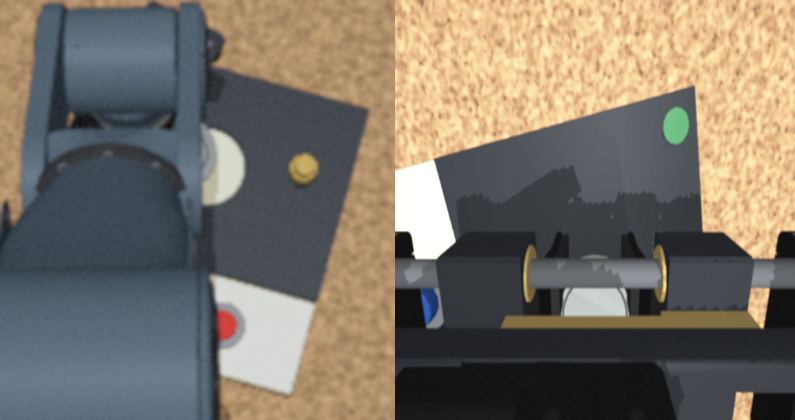

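Top and wrist views show the pan centred between the fingers and overlapping the recess. I'll continue slowly.

Call:
drive_tool([
  [5,0,0,0,0,0,40],
  [10,0,0,0,0,0,40],
  [15,0,0,0,0,0,40],
  [18,0,0,0,0,0,40],
  [21,0,0,0,0,0,40],
  [23,0,0,0,0,0,40],
  [25,0,0,0,0,0,40],
  [27,0,0,0,0,0,40],
  [29,0,0,0,0,0,40],
  [29,0,0,0,0,0,40],
])

```text
time: 6.7
position: [0.6017, 0.1096, 0.0625]
tool_rot: [-0.381, 0.596, -0.596, 0.38]
ft_force: [0.2, 0.9, -0.7]
grip_width: 0.0398
```

```bash
python3 -c "
from h import *
o=get_obs(); r=R.from_quat(o['tool_rot']).as_matrix(); p=o['position']
print(o['ft_force'],(r.T@(np.r_[.5865,.0735,p[2]]-p)).round(4))
a=camera('scene')[180:270,230:370];cv2.imwrite('pics/s4.png',cv2.resize(a,None,fx=5,fy=5,interpolation=2))"
```

```text
[ 0.2362908   0.85874867 -0.65781012] [0.0391 0.     0.0015]
```

View pics/s4.png

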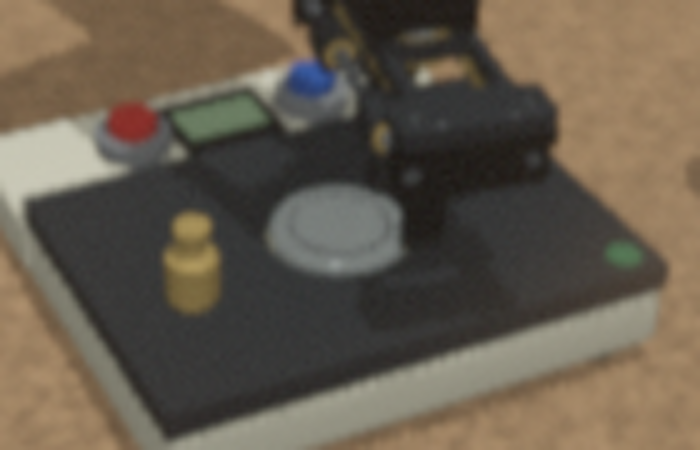

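The scene crop shows the pan apparently low in the recess. I'll back off, rise and look.

Call:
drive_tool([
  [-8,0,0,0,0,0,40],
  [-20,0,0,0,0,0,40],
  [-20,-20,0,0,0,0,40],
  [-20,-60,-10,0,0,0,20],
  [-20,-100,-30,0,0,0,0],
  [-20,-140,-50,0,0,0,0],
  [-20,-160,-60,0,0,0,0],
  [-20,-160,-60,0,0,0,0],
  [-20,-160,-60,0,0,0,0],
])

```text
time: 7.65
position: [0.5564, 0.1541, 0.2228]
tool_rot: [0.38, -0.596, 0.596, -0.381]
ft_force: [-0.0, 0.5, -0.6]
grip_width: 0.0032
```

```bash
python3 look.py 5; python3 - <<'E'
from h import *
c,o,r=cal('wrist'); print('expected recess px', end=' ')
d=r.T@(np.array([.5865,.0735,.06])-o); print(d[0]/d[2]*c['fx']+c['cx'],d[1]/d[2]*c['fy']+c['cy'])
E
```

```text
7.65 [0.5564 0.1541 0.2228] [[-0.42, 0.001, 0.907], [-0.907, 0.0, -0.42], [-0.001, -1.0, 0.001]] [-0.   0.5 -0.6] 0.003229102826620247
pan [332.4 235.4] 0.82 [0.5864 0.0828 0.06  ]
tare_top [197.3 216.7] 0.56 [0.4635 0.1631 0.06  ]
expected recess px 335.4394181466237 242.43196997872374
```

View pics/w5.png

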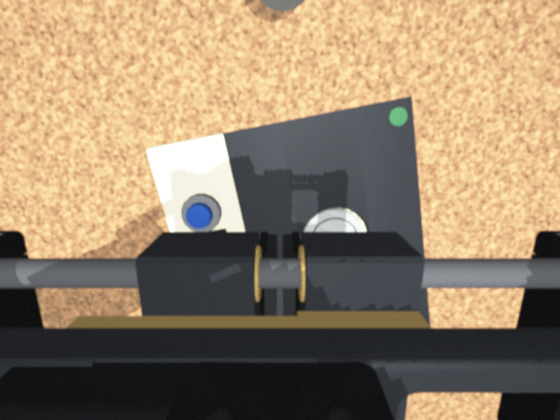

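The pan is half hidden at (335,235) and the blue key is at (199,215). I'll shift back for a full view of the pan.

Call:
drive_tool([
  [-25,0,0,0,0,0,0],
  [-50,0,-10,0,0,0,0],
  [-60,0,-15,0,0,0,0],
  [-60,0,-15,0,0,0,0],
])

```text
time: 8.35
position: [0.5673, 0.2151, 0.2218]
tool_rot: [-0.381, 0.596, -0.596, 0.38]
ft_force: [-0.6, -1.1, 0.5]
grip_width: 0.0004
```

```bash
python3 look.py 6; python3 - <<'E'
from h import *
c,o,r=cal('wrist')
d=r.T@(np.array([.5865,.0735,.06])-o); u=d[0]/d[2]*c['fx']+c['cx'],d[1]/d[2]*c['fy']+c['cy']; print(u)
im=cv2.imread('pics/w6.png'); y,x=int(u[1]),int(u[0]); y0=max(0,y-70)
cv2.imwrite('pics/w6c.png',cv2.resize(im[y0:y+70,x-80:x+80],None,fx=4,fy=4,interpolation=2)); print(x-80,y0)
hsv=cv2.cvtColor(im,cv2.COLOR_BGR2HSV)
cs=cv2.findContours(cv2.inRange(hsv,(105,120,60),(130,255,255)),0,1)[0]; e=cv2.fitEllipse(cv2.convexHull(max(cs,key=cv2.contourArea)));print('tare',e,at_z('wrist',e[0],.059))
E
```

```text
8.35 [0.5673 0.2151 0.2218] [[-0.42, -0.001, 0.908], [-0.908, -0.0, -0.42], [0.001, -1.0, -0.001]] [-0.6 -1.1  0.5] 0.00041284894025418495
(np.float64(345.3975886779647), np.float64(290.61685235376035))
265 220Traceback (most recent call last):
  File "<stdin>", line 7, in <module>
ValueError: max() iterable argument is empty
```

View pics/w6c.png

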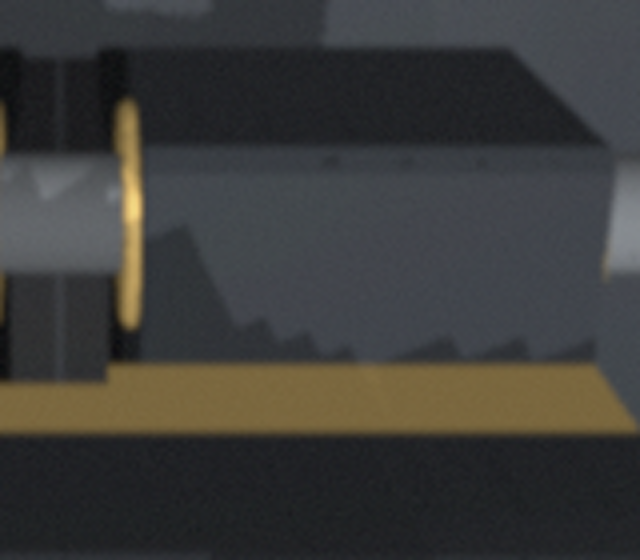

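Wrong way: the gripper hides the pan. I'll move forward instead, which also goes towards the key.

Call:
drive_tool([
  [30,-10,0,0,0,0,0],
  [65,-20,0,0,0,0,0],
  [100,-30,-10,0,0,0,0],
  [120,-30,-20,0,0,0,0],
  [120,-30,-20,0,0,0,0],
  [120,-30,-20,0,0,0,0],
])

```text
time: 9.25
position: [0.4995, 0.1133, 0.253]
tool_rot: [0.379, -0.596, 0.597, -0.38]
ft_force: [-0.6, 0.2, 0.4]
grip_width: 0.0003
```

```bash
python3 look.py 7; python3 - <<'E'
from h import *
c,o,r=cal('wrist')
d=r.T@(np.array([.5865,.0735,.06])-o); print(d[0]/d[2]*c['fx']+c['cx'],d[1]/d[2]*c['fy']+c['cy'])
im=cv2.imread('pics/w7.png'); cv2.imwrite('pics/w7c.png',cv2.resize(im[80:260,140:400],None,fx=3,fy=3,interpolation=2))
hsv=cv2.cvtColor(im,cv2.COLOR_BGR2HSV)
cs=cv2.findContours(cv2.inRange(hsv,(105,120,60),(130,255,255)),0,1)[0]; e=cv2.fitEllipse(cv2.convexHull(max(cs,key=cv2.contourArea)));print('tare',e,at_z('wrist',e[0],.059))
E
```

```text
9.25 [0.4995 0.1133 0.253 ] [[-0.423, 0.002, 0.906], [-0.906, 0.0, -0.423], [-0.001, -1.0, 0.001]] [-0.6  0.2  0.4] 0.00029816704550530363
pan [355.9 176.2] 0.86 [0.5832 0.0854 0.06  ]
tare_top [231.6 156.7] 0.71 [0.4649 0.1645 0.06  ]
363.1270827858928 184.20717506008197
tare ((232.38771057128906, 155.7504119873047), (23.50412368774414, 23.858457565307617), 99.25233459472656) [0.46552841 0.16506225 0.059     ]
```

View pics/w7c.png

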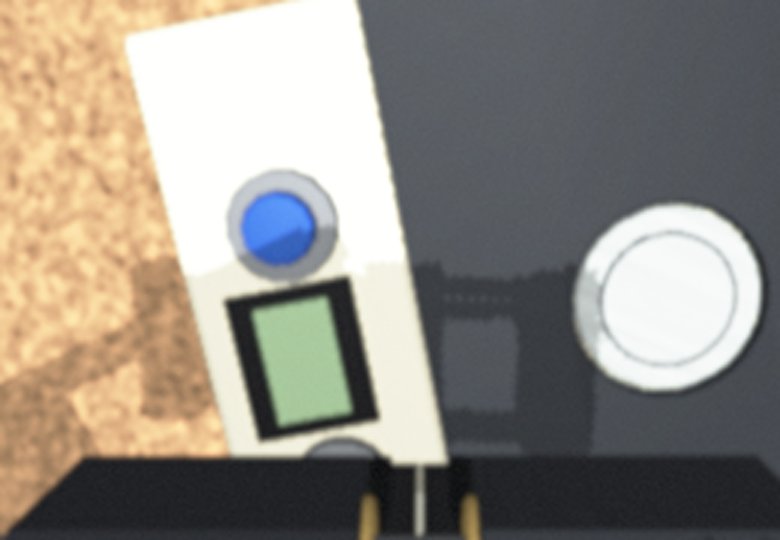

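The crop shows the pan at about pixel (363,179) and the blue key at (232,156). The pan's ring is concentric with its rim, so it looks level. I'll check the pan-to-key vector, which should be 150.4 mm when seated, and the pan's apparent size.

```bash
python3 - <<'E'
from h import *
im=cv2.imread('pics/w7.png')
m=cv2.morphologyEx(cv2.inRange(im,(125,125,125),(255,255,255)),cv2.MORPH_OPEN,np.ones((3,3),np.uint8))
l=cv2.connectedComponents(m)[1]; e=cv2.fitEllipse(cv2.convexHull(max(cv2.findContours((l==l[179,363]).astype(np.uint8),0,1)[0],key=len)))
p=at_z('wrist',e[0],.061); t=at_z('wrist',(232.4,155.75),.059); v=t-p; c,o,r=cal('wrist')
print(e,p,np.hypot(*v[:2]),np.degrees(np.arctan2(v[1],v[0])-np.arctan2(55,-140)))
for z in (.062,.068): print('diam px',.07*c['fx']/(r.T@(np.r_[p[:2],z]-o))[2])
# balance yaw from deck/console edge (crop 357,0)-(447,465)
a=at_z('wrist',(140+357/3,80),.06);b=at_z('wrist',(140+447/3,80+465/3),.06);d=b-a;print('yaw',np.degrees(np.arctan2(d[1],d[0]))+90)
ob=get_obs();R0=R.from_quat(ob['tool_rot']).as_matrix();print('tool to tare mm',(R0.T@(np.array([.4645,.1625,.06])-ob['position'])*1000).round(1))
E
```

```text
((362.121826171875, 178.55763244628906), (60.105838775634766, 64.67948150634766), 43.6467170715332) [0.5876464  0.08036264 0.061     ] 0.14860288793277418 -13.298072288114334
diam px 61.90719240886534
diam px 62.930837798474506
yaw -14.103127375657067
tool to tare mm [-29.1 192.3 -52.1]
```

The vector matches within 2 mm and 1°. I'll confirm the seating by a light touch on the pan's top, which should be at z ≈ 0.062 seated and about 0.068 if not.

Call:
drive_tool([
  [0,20,25,0,0,0,0],
  [-2,50,55,0,0,0,0],
  [-4,80,85,0,0,0,0],
  [-4,120,95,0,0,0,0],
  [-4,160,95,0,0,0,0],
  [-4,178,95,0,0,0,0],
  [-4,183,95,0,0,0,0],
  [-4,186,95,0,0,0,0],
  [-4,188,95,0,0,0,0],
  [-4,188,95,0,0,0,0],
])

```text
time: 10.55
position: [0.5878, 0.0775, 0.0657]
tool_rot: [0.38, -0.596, 0.597, -0.381]
ft_force: [0.5, -1.0, 0.4]
grip_width: 0.0002
```

Call:
drive_tool([
  [0,0.7,0,0,0,0,0],
  [0,1.4,0,0,0,0,0],
  [0,2,0,0,0,0,0],
  [0,2.5,0,0,0,0,0],
])

```text
time: 10.95
position: [0.587, 0.0773, 0.0624]
tool_rot: [0.38, -0.596, 0.596, -0.38]
ft_force: [-1.6, 0.5, 6.1]
grip_width: -0.0
```

Contact came at z = 0.062, so the pan is seated. Now the tare key, with shut fingers.

Call:
drive_tool([
  [0,-20,0,0,0,0,0],
  [0,-45,-10,0,0,0,0],
  [-8,-50,-45,0,0,0,0],
  [-16,-50,-85,0,0,0,0],
  [-22,-50,-120,0,0,0,0],
  [-25,-50,-147,0,0,0,0],
  [-25,-30,-147,0,0,0,0],
  [-25,-14,-147,0,0,0,0],
  [-25,-8,-147,0,0,0,0],
  [-25,-8,-147,0,0,0,0],
])

```text
time: 11.95
position: [0.4637, 0.1618, 0.0694]
tool_rot: [-0.381, 0.596, -0.596, 0.38]
ft_force: [-0.4, 0.5, -0.4]
grip_width: 0.0009
```

```bash
python3 - <<'E'
from h import *
print(get_obs()['position'])
a=camera('scene')[170:250,220:340];b=camera('top')[200:280,210:310]
cv2.imwrite('pics/s8.png',np.hstack([cv2.resize(a,(480,320),interpolation=2),cv2.resize(b,(320,320),interpolation=2)]))
E
```

```text
[0.46366488 0.16181818 0.06944694]
```

View pics/s8.png

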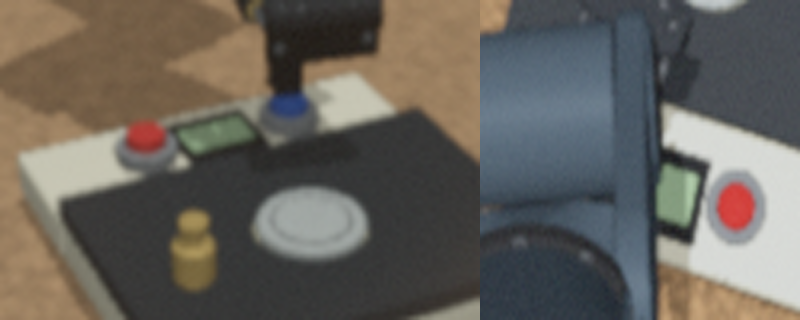

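The scene crop shows the shut fingertips directly over the blue key and the pan flat in the recess. Pressing.

Call:
drive_tool([
  [0,4,0,0,0,0,0],
  [0,8,0,0,0,0,0],
  [0,10,0,0,0,0,0],
  [0,12,0,0,0,0,0],
  [0,13,0,0,0,0,0],
  [0,14,0,0,0,0,0],
  [0,14,0,0,0,0,0],
])

```text
time: 12.75
position: [0.4649, 0.1619, 0.0581]
tool_rot: [0.38, -0.596, 0.597, -0.381]
ft_force: [-1.8, 0.0, 19.7]
grip_width: 0.0004
```

Call:
drive_tool([
  [0,0.6,0,0,0,0,0],
  [0,1.2,0,0,0,0,0],
  [0,1.8,0,0,0,0,0],
  [0,1.8,0,0,0,0,0],
])

```text
time: 13.15
position: [0.465, 0.1619, 0.0579]
tool_rot: [0.379, -0.595, 0.597, -0.382]
ft_force: [-4.7, -1.6, 32.9]
grip_width: 0.0003
```

A hard stop at z ≈ 0.058 instead of 0.054 suggests something other than the key is in contact. I'll look at the moment and one picture.

```bash
python3 - <<'E'
from h import *
o=get_obs();print(o['position'],o['ft_force'],o['moment'],R.from_quat(o['tool_rot']).as_matrix().round(4).tolist())
a=camera('scene')[165:225,250:330];b=camera('wrist')[100:380,60:400]
cv2.imwrite('pics/s9.png',np.hstack([cv2.resize(a,(430,330),interpolation=2),cv2.resize(b,(370,330),interpolation=2)]))
for n in('scene','wrist','top'):
  for t in('tare_top',):print(n,[(np.round(m['location'],1),round(m['conf'],2),at_z(n,m['location'],.058).round(4)) for m in (camera(n) is not None and mark_of(n,t)[:1])])
c,oo,r=cal('scene')
for z in(.058,.07):
  d=r.T@(np.r_[o['position'][:2],z]-oo);print('TCP in scene px',d[0]/d[2]*c['fx']+c['cx'],d[1]/d[2]*c['fy']+c['cy'])
E
```

```text
[0.46498632 0.16188687 0.05786961] [-4.68526224 -1.6495781  32.89964982] [-0.35479673  0.73031642 -0.00546474] [[-0.421, 0.0036, 0.9071], [-0.9071, 0.0, -0.421], [-0.0015, -1.0, 0.0032]]
scene []
wrist [(array([279. , 245.1]), 0.84, array([0.4665, 0.1647, 0.058 ]))]
top []
TCP in scene px 291.32215440774866 194.83143988379652
TCP in scene px 291.3858361259491 191.18679776270397
```

View pics/s9.png

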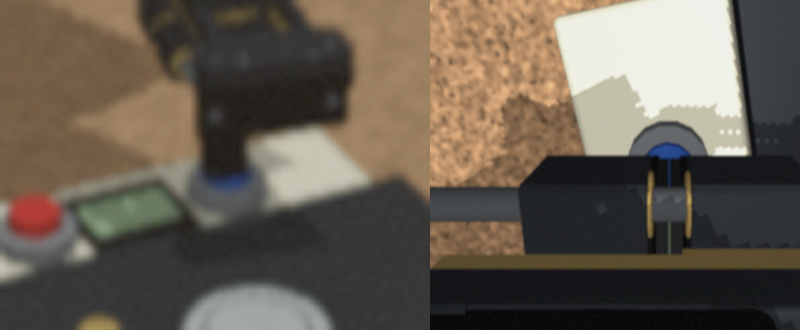

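```bash
python3 - <<'E'
from h import *
o=get_obs();r=R.from_quat(o['tool_rot']).as_matrix()
for n,px,z,k in[('key .058',(278.7,221.3),.058,14),('key .054',(278.7,221.3),.054,14),('collar',(278.7,203.5),.054,22)]:
    print(n,'centre in tool mm',((r.T@(at_z('wrist',px,z)-o['position']))*1000+[k,0,0]).round(1))
E
```

```text
key .058 centre in tool mm [-2.8 -0.1  0. ]
key .054 centre in tool mm [-1.6  3.9  0. ]
collar centre in tool mm [-3.7  3.9  0. ]
```

Call:
drive_tool([
  [0,-4,0,0,0,0,0],
  [0,-10,0,0,0,0,0],
  [0,-10,0,0,0,0,0],
  [0,-10,0,0,0,0,0],
])

```text
time: 13.95
position: [0.4639, 0.1619, 0.064]
tool_rot: [-0.38, 0.596, -0.596, 0.38]
ft_force: [0.5, -0.2, 0.9]
grip_width: 0.0005
```

The key's centre lies about 3 mm along the tool's -x. I'll recentre and profile force against depth.

Call:
drive_tool([
  [-3,0,0,0,0,0,0],
  [-3,2,0,0,0,0,0],
  [-3,3,0,0,0,0,0],
  [-3,3,0,0,0,0,0],
])

```text
time: 14.35
position: [0.4648, 0.1647, 0.0609]
tool_rot: [-0.381, 0.596, -0.596, 0.38]
ft_force: [-1.4, 0.9, 3.1]
grip_width: 0.0004
```

Call:
drive_tool([
  [0,1,0,0,0,0,0],
  [0,1,0,0,0,0,0],
])

```text
time: 14.55
position: [0.4649, 0.1648, 0.0601]
tool_rot: [-0.381, 0.596, -0.596, 0.38]
ft_force: [-1.8, 1.6, 4.1]
grip_width: 0.0003
```

Call:
drive_tool([
  [0,1,0,0,0,0,0],
  [0,1,0,0,0,0,0],
])

```text
time: 14.75
position: [0.4648, 0.1648, 0.0592]
tool_rot: [-0.381, 0.596, -0.596, 0.38]
ft_force: [-1.9, 1.0, 4.7]
grip_width: 0.0006
```

Call:
drive_tool([
  [0,1,0,0,0,0,0],
  [0,1,0,0,0,0,0],
])

```text
time: 14.95
position: [0.4649, 0.1647, 0.0584]
tool_rot: [-0.38, 0.596, -0.596, 0.38]
ft_force: [-3.1, 0.9, 6.0]
grip_width: 0.0002
```

Call:
drive_tool([
  [0,1,0,0,0,0,0],
  [0,1,0,0,0,0,0],
])

```text
time: 15.15
position: [0.4649, 0.1647, 0.0582]
tool_rot: [-0.38, 0.596, -0.596, 0.38]
ft_force: [-3.7, -0.1, 12.8]
grip_width: 0.0005
```

The force profile (about 5–6 N, then a hard stop) fits a full press. But the stop reads about 4 mm higher than the stated 0.054, so I'll lift off and touch the bare console (stated 42 mm) beside the key to check the local z reading.

Call:
drive_tool([
  [0,-8,0,0,0,0,0],
  [0,-18,0,0,0,0,0],
  [-25,-18,-5,0,0,0,0],
  [-49,-18,-10,0,0,0,0],
  [-49,-5,-10,0,0,0,0],
  [-49,3,-10,0,0,0,0],
  [-49,7,-10,0,0,0,0],
  [-49,9,-10,0,0,0,0],
  [-49,9,-10,0,0,0,0],
])

```text
time: 16.05
position: [0.4765, 0.2125, 0.0477]
tool_rot: [-0.381, 0.596, -0.596, 0.38]
ft_force: [0.3, -0.7, 0.0]
grip_width: 0.0003
```

Call:
drive_tool([
  [0,1,0,0,0,0,0],
  [0,2,0,0,0,0,0],
  [0,2,0,0,0,0,0],
])

```text
time: 16.35
position: [0.477, 0.2132, 0.0464]
tool_rot: [0.38, -0.596, 0.596, -0.38]
ft_force: [-0.7, -1.2, 0.2]
grip_width: 0.0002
```

Call:
drive_tool([
  [0,1,0,0,0,0,0],
  [0,2,0,0,0,0,0],
  [0,2,0,0,0,0,0],
])

```text
time: 16.65
position: [0.4769, 0.2133, 0.0442]
tool_rot: [-0.38, 0.596, -0.596, 0.38]
ft_force: [0.1, 0.1, -0.0]
grip_width: 0.0005
```

Call:
drive_tool([
  [0,1,0,0,0,0,0],
  [0,1.5,0,0,0,0,0],
  [0,1.5,0,0,0,0,0],
])

```text
time: 16.95
position: [0.4768, 0.2133, 0.0426]
tool_rot: [-0.38, 0.596, -0.596, 0.38]
ft_force: [0.4, -0.7, 0.2]
grip_width: 0.0004
```

The console reads correctly, with no contact down to 0.0426. So the 0.058 stop was real and probably not the full travel: the shut tips are wider than the key. I'll press with one opened finger instead, which fits inside the key, with the other finger hanging clear in front of the balance.

Call:
drive_tool([
  [0,-20,0,0,0,0,0],
  [0,-40,0,0,0,0,0],
  [20,-45,-15,0,0,0,50],
  [40,-45,-30,0,0,0,87],
  [49,-45,-41,0,0,0,87],
  [49,-45,-41,0,0,0,87],
  [49,-45,-41,0,0,0,87],
  [49,-35,-41,0,0,0,87],
  [49,-26,-41,0,0,0,87],
  [49,-26,-41,0,0,0,87],
])

```text
time: 17.95
position: [0.4188, 0.1861, 0.0672]
tool_rot: [-0.381, 0.596, -0.596, 0.379]
ft_force: [-0.1, 0.2, -0.4]
grip_width: 0.0562
```

```bash
python3 - <<'E'
from h import *
o=get_obs();print(o['position'],o['ft_force'],o['grip_width'])
a=camera('scene')[165:225,240:330];b=camera('wrist')[100:380,200:540]
cv2.imwrite('pics/s10.png',np.hstack([cv2.resize(a,(430,330),interpolation=2),cv2.resize(b,(370,330),interpolation=2)]))
print(mark_of('wrist','tare_top')[:1])
E
```

```text
[0.4187571  0.18607555 0.06718147] [-0.06688086  0.19094339 -0.40934779] 0.056176249943375944
[{'location': [372.0, 247.8], 'conf': 0.88}]
```

View pics/s10.png

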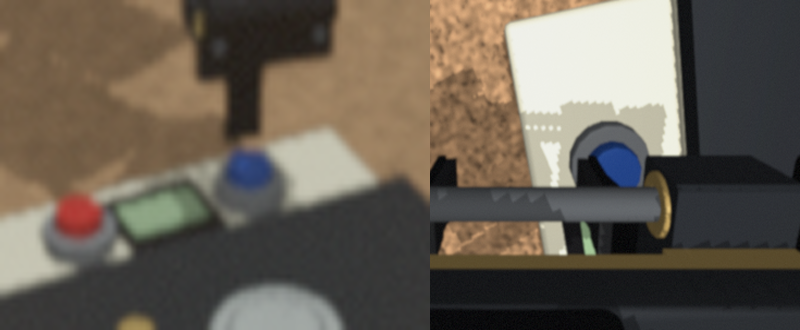

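The picture shows the key fully up and domed-looking. The fingers are still opening, so I'll let them finish and then profile the press.

Call:
drive_tool([
  [0,0,0,0,0,0,87],
  [0,0,0,0,0,0,87],
  [0,0,0,0,0,0,87],
  [0,0,0,0,0,0,87],
  [0,3,0,0,0,0,87],
  [0,6,0,0,0,0,87],
  [0,6,0,0,0,0,87],
])

```text
time: 18.8
position: [0.4193, 0.1862, 0.0626]
tool_rot: [0.38, -0.596, 0.596, -0.38]
ft_force: [-0.7, 1.1, 1.9]
grip_width: 0.0871
```

Call:
drive_tool([
  [0,1,0,0,0,0,87],
  [0,2,0,0,0,0,87],
  [0,2,0,0,0,0,87],
])

```text
time: 19.1
position: [0.4192, 0.1862, 0.0608]
tool_rot: [0.38, -0.596, 0.596, -0.38]
ft_force: [0.3, 0.1, 2.5]
grip_width: 0.0872
```

Call:
drive_tool([
  [0,1,0,0,0,0,87],
  [0,2,0,0,0,0,87],
  [0,2,0,0,0,0,87],
])

```text
time: 19.4
position: [0.4193, 0.1862, 0.0588]
tool_rot: [0.38, -0.596, 0.596, -0.38]
ft_force: [-0.2, 0.5, 5.2]
grip_width: 0.0867
```

Call:
drive_tool([
  [0,1,0,0,0,0,87],
  [0,2,0,0,0,0,87],
  [0,2,0,0,0,0,87],
])

```text
time: 19.7
position: [0.4193, 0.1862, 0.058]
tool_rot: [0.38, -0.596, 0.596, -0.381]
ft_force: [-3.5, 0.5, 16.7]
grip_width: 0.0868
```

The narrow finger gives the same profile: contact near 0.064 at about 1.9 N, 5.2 N at 0.0588, and a hard stop at 0.058 (16.7 N). So the key does go through its 6 mm and bottoms at 0.058, standing about 4 mm higher than stated. I'll release straight up and make the final check.

Call:
drive_tool([
  [0,-5,0,0,0,0,87],
  [0,-15,0,0,0,0,87],
  [0,-50,0,0,0,0,87],
  [0,-95,0,0,0,0,87],
  [0,-140,0,0,0,0,87],
  [0,-170,0,0,0,0,87],
  [0,-170,0,0,0,0,87],
  [0,-170,0,0,0,0,87],
])

```text
time: 20.5
position: [0.4187, 0.186, 0.227]
tool_rot: [0.38, -0.596, 0.596, -0.38]
ft_force: [0.3, -0.2, -0.6]
grip_width: 0.087
```

```bash
python3 - <<'E'
from h import *
o=get_obs();print(o['time'],o['position'],o['ft_force'])
a=camera('scene')[165:275,150:400]
cv2.imwrite('pics/s11.png',cv2.resize(a,(800,352),interpolation=2))
for t,z in [('pan',.054),('weight',.06),('wash_bottle',0),('jar',0),('beaker',0)]:
    for m in mark_of('scene',t)[:1]: print(t,round(m['conf'],2),at_z('scene',m['location'],z).round(4))
E
```

```text
20.5 [0.41865815 0.18600404 0.22703267] [ 0.28324759 -0.23536074 -0.58724208]
pan 0.68 [0.5873 0.0705 0.054 ]
weight 0.52 [ 0.5783 -0.0071  0.06  ]
wash_bottle 0.6 [0.6484 0.3486 0.    ]
jar 0.84 [ 0.51   -0.1822  0.    ]
beaker 0.75 [ 0.4005 -0.1927  0.    ]
```

```bash
python3 -c "
from rig import *
print(hand_in())"
```

```text
the job is handed in; nothing more can be done
None
```

I pushed the pan into its recess, then pressed the blue tare key to its stop and released it. The job was handed in at about 21 s with the arm raised clear.

**Pan:** I pushed it with the two fingertips straddling it. It looks seated: a light touch on its top met it at z ≈ 0.062 m, the seated height (unseated would be about 0.068). The last scene check put it at (0.587, 0.071), within about 2 mm of the recess.

**Tare key:** I pressed it three times, twice with shut fingers and once with a single finger. I felt contact at about 0.063–0.064 m and a hard stop at 0.058 m. The force rose to about 5 N before that stop, which fits the full 6 mm travel.

**Disagreements and gaps:**
- **Key height:** The stop was about 4 mm higher than the stated 0.054 m. Lowering the fingertips beside the key to 0.0426 m met no console (stated 0.042 m), so the height reading itself seems right. I judged the key fully down from the force and the narrow-finger press, as I could not read its travel directly.
- **After the last release:** I could not view a picture because the 12-picture limit was reached. The key had come back up fully after the earlier presses, and the wrist force returned to about 0.
- **Other objects:** The red key was never approached. The last network positions for the weight, bottle, jar and beaker matched the first ones within about 9 mm. The arm never went near the jar or beaker, and it kept clear of the weight and bottle.

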